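# Sweep out the lantern's battery well, load the pack and lock it in

### The arm

A 6-joint arm with a two-finger parallel gripper is mounted at the origin on the work surface. World frame = base frame: x ahead of the robot, y to its left, z up, the work surface at z = 0. Lengths are in m, angles in rad, forces in N, time in s.
With the tool pointing down it reaches from about 0.275 to 0.875 m from the base axis. Payload 12.5 kg.
Tool frame: the origin (TCP) lies on the centre line of the jaws, within the pads' length; the fingertips stand r.finger_overhang ahead of it and the grasp point (between the pads) lies 3 mm ahead of it (r.finger_overhang is the distance from the TCP to the fingertips, in m); z points along the fingers, y is the line along which they close (so a half turn about z gives the same grasp; the last joint's range is limited). The gripper opens to 85 mm and grips with 20 to 120 N. Pads are 22 mm wide; open, the fingers measure 114 mm over their backs; the gripper's body (76 mm by 85 mm) begins 54 mm behind the grasp point. The pads swing forward as they close: fully open they stand 13 mm farther back than shut.
Start: joints at [1.222, 0.351, 1.652, -0, 1.139, -0.085], TCP at [0.143, 0.531, 0.225] pointing down, gripper open.
Joint ranges: [-2.75, 2.75], [-0.79, 2.1], [0.01, 2.65], [-1.57, 4.71], [0.07, 3.14], [-2.87, 2.87]. Speed limits (rad/s): [2.22, 2.22, 2.79, 3.14, 3.14, 3.14].

### API

Orientations are given as a unit quaternion [x, y, z, w].
In Python, from cell import r, optics gives the robot as it stands. The module is installed in compiled form; this text tells all that it offers. Calls block until the motion is done:
- r.move_to(position, orientation): joint-space move of the TCP to a pose.
- r.move_linear(position, rot=None, vel=0.15): straight line of the TCP; rot=None keeps the orientation; vel is the mean speed in m/s.
- r.set_joints(angles): joint-space move.
- r.set_gripper(opening, squeeze=None): opening from 0.0 (shut) to 1.0 (fully open); squeeze is the grip in N (None keeps the last); returns when the fingers have stopped.
- r.sleep(seconds).
- r.inverse_kinematics(position, orientation): joint angles nearest the present ones, or None.
- optics.get_image(name): name is "scene" or "top" or "wrist"; returns a dict with "pixels" (420x560x3 uint8, red, green, blue), "depth" (420x560 float32, m along the optical axis (not along the pixel's ray), 0 where there is no reading), "fx", "fy", "cx", "cy" (pixels), "D" ([k1, k2, p1, p2, k3] as OpenCV has them; the pictures are not rectified), "camera_from_world" (4x4, takes a point from world to camera coordinates); the wrist camera has in their place "mount" (4x4, takes a point from camera to tool coordinates, whose origin is the TCP and whose axes are the flange's). Camera axes: x right, y down, z forward; pixel columns grow to the right and rows downward; lengths in m; the calibration is good to about 2 mm. A picture is of the moment at which its call begins: read the wrist's pose just before it.
A pose or a line that the arm cannot do raises r.PlanningError and nothing moves.
- r.hand_in(): hands the job in; it is judged then, once.
Readings, each from a call of its own:
- r.current_t(): time.
- r.current_q(): joint angles.
- r.current_qvel(): joint speeds.
- r.current_effort(): joint torques, N m.
- r.current_tool_pos(): TCP position.
- r.current_ee_rot(): TCP orientation.
- r.current_contact_force(): force on the tool from outside, world axes, zero at the start.
- r.current_torque(): the same for the moment, N m.
- r.current_opening(): opening from 0.0 (shut) to 1.0 (fully open).
- r.current_finger_force(): force on a finger pad.
Only numpy, scipy, OpenCV 4.12 (cv2) and the standard library are available. Lean on these libraries where they do the work, as an engineer would, in place of code of your own. Each camera call takes 0.05 s, during which the arm holds its last target. There are 200 camera calls.

### The job

Get the rechargeable lantern on the coffee table ready for the evening: swing its locking lever well clear of the empty battery well, take the long brush from its wooden stand, sweep the well with two full strokes (down to the well's floor and up to its mouth, each time), and put the brush back upright in its stand. Then set the slim oblong battery pack (not the square speaker) upright in the well, fully home, and swing the lever fully shut over it. Do not shift or tip the other things on the table.

Things in the scene. Friction and masses are not known exactly. Their poses are not given: they have to be found in the camera images.
- lantern: fixed lantern. Origin on the table under the centre of the battery well. Dark steel well block: 100 (x) x 155 (y) x 85 mm high, centred on the origin; from its top opens the well, 48 x 94 mm (x, y), 65 mm deep, mouth chamfered 3 mm. A glass-sided housing 114 x 114 mm, 198 mm high, stands at its +y side (centre y = +152 mm). z up.
- well (a point): centre of the well's floor, 20 mm above the table, axes as the lantern's; the mouth is 65 mm above it
- lever (a joint): steel locking lever, swinging level on a vertical pivot. 0 rad = fully shut, its arm along the lantern's +y over the middle of the well; it grows as it opens, counter-clockwise from above, to 1.75 rad (arm towards the lantern's -x). It stays where it is left. The arm, 18 mm wide, lies 124 to 136 mm above the table and is 135 mm long from the pivot; a loaded pack's top stands 4 mm under it.
- lever_grip (a point): on the axis of the lever's upright round wooden handle (14 mm diameter, stands 136 to 184 mm above the table, 126 mm from the pivot); the point is 164 mm above the table
- lever_pivot (a point): on the lever's pivot axis, at the underside of the arm: 64 mm from the well's centre towards the lantern's -y, 124 mm above the table; a pillar of 22 mm diameter stands under it
- pack: battery pack, loose: a slim oblong grey plastic block 44 (x) x 90 (y) x 100 mm (z), with two small brass contacts on top, about 0.4 kg, standing on the table. Origin at the centre of its underside. It fits the well either way round with its y along the lantern's y, and then stands 35 mm out of the mouth.
- brush: long round brush, loose, standing head down in its stand. Origin at the centre of the head's lower end, z up along the brush. Head 28 mm diameter, 57 mm long; thin neck 12 mm diameter to 110 mm; dark wooden handle 18 mm diameter from 110 to 195 mm (top). About 0.09 kg.
- brush_tip (a point): the brush's origin: centre of its head's lower end
- stand: fixed light wooden brush stand, 75 x 75 x 75 mm, with a round upright hole in its middle, 36 mm diameter, 63 mm deep. Origin on the table under the hole.
- stand_in (a point): centre of the floor of the stand's hole, 12 mm above the table
- speaker: bystander, loose: square grey speaker block 64 x 64 x 100 mm, origin at the centre of its underside; does not fit the well
- bottle: bystander, loose: green bottle, 74 mm diameter, 290 mm high, origin at its underside
- goblet: bystander, loose: glass goblet, 72 mm diameter, 150 mm high, origin at its underside
- mug: bystander, loose: white mug, 84 mm diameter, 90 mm high, origin at its underside
- matchbox: bystander, loose: long-match box lying flat, 65 x 110 x 25 mm, origin at the centre of its underside
Things that resemble listed ones, but are neither listed nor needed, are in the scene too. What is shaped like the brush but blue is not meant. Leave any blue look-alike of the pack alone.

How it is judged:
On the way, in this order (a step that is already met when the one before it is completed fails the run):
1. the lever is swung clear of the well (past 1.1 rad) (value of joint lever above 1.1 rad), for 0.1 s.
2. the brush is down in the well, its tip within 15 mm of the floor (x of brush_tip in the frame of well between -0.022 and 0.022 m and y of brush_tip in the frame of well between -0.045 and 0.045 m and z of brush_tip in the frame of well below 0.015 m), for 0.1 s.
3. the brush is drawn up in the well, its tip more than 35 mm above the floor (x of brush_tip in the frame of well between -0.022 and 0.022 m and y of brush_tip in the frame of well between -0.045 and 0.045 m and z of brush_tip in the frame of well above 0.035 m), for 0.05 s.
4. the brush is down in the well a second time (all of step 2), for 0.1 s.
5. the brush is drawn up a second time (all of step 3), for 0.05 s.
6. the brush is back upright in its stand (horizontal distance between brush_tip and stand_in below 0.014 m and z of brush_tip in the frame of stand_in below 0.01 m and angle between brush's own z axis and vertical below 0.25 rad), for 0.2 s.
7. the pack is fully home in the well, the lever still open (more than 0.6 rad) (horizontal distance between pack and well below 0.005 m and z of pack in the frame of well below 0.005 m and angle between pack's own z axis and vertical below 0.06 rad and angle between the y axis of pack and the y axis of lantern, either way round below 0.08 rad and value of joint lever above 0.6 rad), for 0.2 s.
At the end, for the whole second after the job is handed in: The pack stands in the well within 5 mm of its centre and of its floor, upright and in line; the lever is shut over it (under 0.12 rad); the brush stands in its stand's hole, tip within 10 mm of its floor, leaning less than 0.25 rad; all at rest (all of step 6 and horizontal distance between pack and well below 0.005 m and z of pack in the frame of well below 0.005 m and angle between pack's own z axis and vertical below 0.06 rad and angle between the y axis of pack and the y axis of lantern, either way round below 0.08 rad and linear speed of pack below 0.02 m/s and linear speed of brush below 0.03 m/s and value of joint lever below 0.12 rad and velocity of joint lever below 0.05 rad/s); the robot touches nothing.
It fails at once if the square speaker is moved more than 30 mm or tipped (distance of speaker from where it was at the start of the episode above 0.03 m or angle between speaker's own z axis and vertical above 0.4 rad).
It fails at once if the bottle is moved more than 30 mm or tipped (distance of bottle from where it was at the start of the episode above 0.03 m or angle between bottle's own z axis and vertical above 0.4 rad).
It fails at once if the goblet is moved more than 30 mm or tipped (distance of goblet from where it was at the start of the episode above 0.03 m or angle between goblet's own z axis and vertical above 0.4 rad).
It fails at once if the mug is moved more than 30 mm or tipped (distance of mug from where it was at the start of the episode above 0.03 m or angle between mug's own z axis and vertical above 0.4 rad).
It fails at once if the matchbox is moved more than 30 mm or tipped (distance of matchbox from where it was at the start of the episode above 0.03 m or angle between matchbox's own z axis and vertical above 0.4 rad).
It also fails if it takes over 72 s, if anything falls off the work surface, if the arm or the gripper's body presses on something with over 40 N, if the wrist force passes 120 N, or if a joint passes its speed limit or range.

## Working session

There is one attempt and no reset: what is moved stays moved. The work goes in short steps, each a Python script; the robot and the scene stay as the last script left them, time stands still between calls to the robot, and variables do not carry over. Pictures are saved under pics/ and viewed, at most 10 in all, crops included, and the job is handed in when it is done.

```bash
mkdir -p pics; cat > h.py <<'E'
import numpy as np, cv2, pickle
from cell import r, optics
from scipy.spatial.transform import Rotation as R
def snap(name, fn):
    p=np.array(r.current_tool_pos()); q=np.array(r.current_ee_rot())
    im=optics.get_image(name); im['p']=p; im['q']=q
    if name=='wrist':
        T=np.eye(4); T[:3,:3]=R.from_quat(q).as_matrix(); T[:3,3]=p
        im['wc']=T@np.array(im['mount'])
    else: im['wc']=np.linalg.inv(np.array(im['camera_from_world']))
    cv2.imwrite(f'pics/{fn}.png', im['pixels'][:,:,::-1]); pickle.dump(im,open(f'pics/{fn}.pkl','wb'))
    return im
def load(fn): return pickle.load(open(f'pics/{fn}.pkl','rb'))
def K(im): return np.array([[im['fx'],0,im['cx']],[0,im['fy'],im['cy']],[0,0,1.]])
def ray(im,uv):
    n=cv2.undistortPoints(np.array([[uv]],float),K(im),np.array(im['D'],float))[0,0]
    return im['wc'][:3,3], im['wc'][:3,:3]@np.array([n[0],n[1],1])
def atz(im,uv,z):
    o,d=ray(im,uv); return o+d*(z-o[2])/d[2]
def cloud(im):
    v,u=np.mgrid[0:420,0:560]; n=cv2.undistortPoints(np.stack([u,v],-1).reshape(-1,1,2).astype(float),K(im),np.array(im['D'],float))[:,0]
    d=im['depth'].reshape(-1,1); P=np.hstack([n*d,d])@im['wc'][:3,:3].T+im['wc'][:3,3]
    P[d[:,0]<=0]=np.nan
    return P.reshape(420,560,3)
def down(yaw): # tool z down; closing line (tool y) at world angle yaw
    y=np.array([np.cos(yaw),np.sin(yaw),0]); z=np.array([0,0,-1.]); x=np.cross(y,z)
    return R.from_matrix(np.stack([x,y,z],1)).as_quat()
E
python3 - <<'E'
from h import *
a=snap('top','top0'); b=snap('scene','sc0')
print(r.finger_overhang, a['wc'][:3,3], b['wc'][:3,3], r.current_ee_rot())
cv2.imwrite('pics/both.png',cv2.resize(np.vstack([a['pixels'],b['pixels']])[:,:,::-1],(400,600)))
E
```

```text
0.022 [3.36919084e-01 5.50539650e-04 1.38950261e+00] [ 1.15333726 -0.78843713  0.98929777] [ 1.31524684e-01  9.91312768e-01 -4.93401319e-04 -1.01805068e-04]
```

View pics/top0.png

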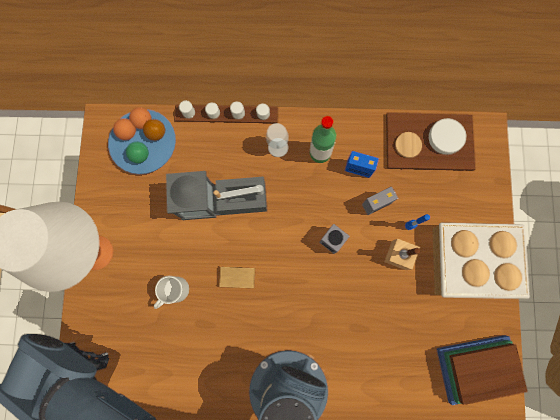

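View pics/sc0.png

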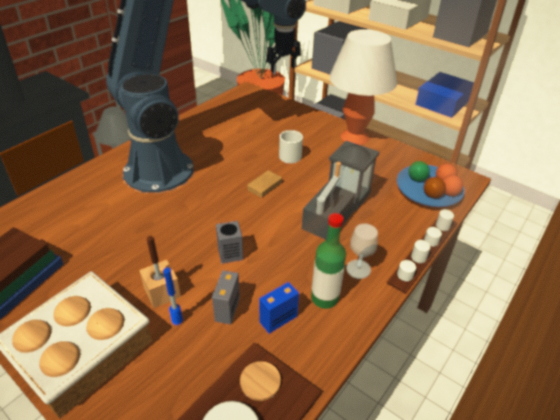

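The top view shows the lantern at (218,195) with its housing to the left and the lever over the well, grip near (217,194). The brush is in its stand at (403,254), the grey pack at (381,200) and the speaker at (335,238). The blue look-alikes are at (362,164) and (418,221). Next I'll measure these, using depth and an enlarged crop.

```bash
python3 - <<'E'
from h import *
a=load('top0'); P=cloud(a)
def box(n,u0,u1,v0,v1,z0,z1):
    Q=P[v0:v1,u0:u1].reshape(-1,3); Q=Q[(Q[:,2]>z0)&(Q[:,2]<z1)]
    if len(Q)<5: print(n,len(Q)); return
    (c,s,ang)=cv2.minAreaRect((Q[:,:2]*1000).astype(np.float32))
    print(n,len(Q),'rect c',np.round(c,1),'size',np.round(s,1),'ang',round(ang,1),'mean',np.round(Q.mean(0)*1000,1))
box('pack',360,402,183,217,.085,.115)
box('speaker',318,352,222,256,.085,.115)
box('stand',384,424,236,274,.06,.09)
box('brush',384,424,236,274,.15,.25)
box('block',205,272,172,222,.075,.095)
box('house',160,222,168,224,.17,.22)
box('arm',205,272,172,222,.11,.15)
box('grip',205,232,180,205,.165,.195)
box('bottle',305,342,112,165,.1,.4)
box('goblet',262,295,120,160,.1,.2)
box('bluebrush',400,432,208,232,.02,.3)
c=cv2.resize(a['pixels'][165:225,160:275,::-1],None,fx=6,fy=6,interpolation=cv2.INTER_CUBIC)
cv2.imwrite('pics/crop1.png',c)
E
```

```text
pack 406 rect c [ 609.1 -279.6] size [44.5 90.8] ang 27.7 mean [ 607.3 -277.5  100.3]
speaker 434 rect c [ 480.7 -131.4] size [63.8 64.8] ang 53.1 mean [ 479.7 -130.7  100.7]
stand 509 rect c [ 436.8 -352.8] size [77.3 75.8] ang 70.3 mean [ 435.6 -347.7   74.3]
brush 65 rect c [ 436.1 -352.5] size [16.7 16.2] ang 83.6 mean [ 435.9 -350.   191. ]
block 1019 rect c [613.3 187.3] size [108.1 195.4] ang 5.2 mean [614.9 172.4  85.6]
house 1361 rect c [602.8 300.9] size [121.2 157.8] ang 6.5 mean [599.1 315.8 180.7]
arm 319 rect c [609.7 181.2] size [111.  177.7] ang 2.4 mean [610.  164.9 135. ]
grip 87 rect c [601.1 242.7] size [73.6 43.2] ang 3.2 mean [596.3 250.3 173.8]
bottle 718 rect c [777.7 -86.9] size [73.7 66.1] ang 75.5 mean [768.8 -85.4 202. ]
goblet 449 rect c [795.9  54. ] size [64.7 66.4] ang 54.9 mean [791.6  54.  142.6]
bluebrush 163 rect c [ 535.3 -388.5] size [25.6 27.8] ang 0.6 mean [ 534.1 -384.3  111.4]
```

View pics/crop1.png

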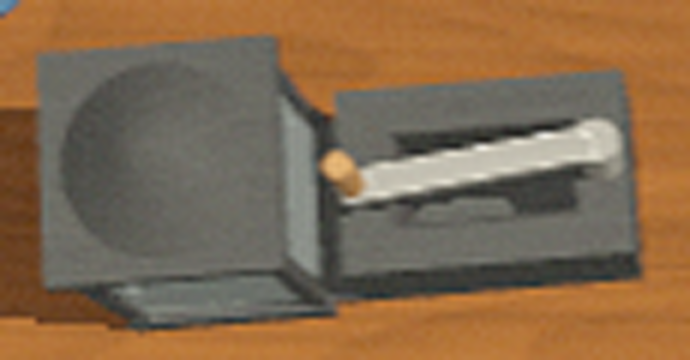

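```bash
python3 - <<'E'
from h import *
a=load('top0'); 
f=lambda x,y:((x+.5)/6-.5+160,(y+.5)/6-.5+165)
for n,p,z in [('TL',(335,93),.085),('TR',(622,70),.085),('BR',(640,248),.085),('BL',(337,275),.085),('piv',(601,145),.136),('gbase',(352,188),.136),('gtop',(338,165),.184),
 ('H1',(38,57),.198),('H2',(275,38),.198),('H3',(283,272),.198),('H4',(45,290),.198)]:
    print(n,np.round(atz(a,f(*p),z)*1000,1))
# pack orientation etc.
P=cloud(a)
for u0,u1,v0,v1 in [(360,402,183,217)]:
    Q=P[v0:v1,u0:u1].reshape(-1,3); Q=Q[(Q[:,2]>.085)&(Q[:,2]<.115)]
    print(np.round(cv2.boxPoints(cv2.minAreaRect((Q[:,:2]*1000).astype(np.float32)))))
E
```

```text
TL [658.3 250.7  85. ]
TR [674.4  97.2  85. ]
BR [577.5  84.4  85. ]
BL [559.4 244.3  85. ]
piv [621.4 102.8 136. ]
gbase [596.  229.5 136. ]
gtop [597.5 228.3 184. ]
H1 [645.5 376.5 198. ]
H2 [657.6 260.1 198. ]
H3 [541.  249.5 198. ]
H4 [529.5 364.5 198. ]
[[ 568. -250.]
 [ 611. -330.]
 [ 650. -309.]
 [ 608. -229.]]
```

```bash
cat >> h.py <<'E'
def rot(yaw,p):
    "choose of yaw, yaw+pi the one with the smaller wrist joint"
    best=None
    for y in (yaw,yaw+np.pi):
        j=r.inverse_kinematics(list(p),list(down(y)))
        if j is not None and (best is None or abs(j[5])<best[0]): best=(abs(j[5]),down(y))
    return list(best[1])
def say(*a): print(*a,'t',round(r.current_t(),2),'p',np.round(r.current_tool_pos(),4),'F',np.round(r.current_contact_force(),1),'op',round(r.current_opening(),3),flush=True)
E
python3 - <<'E'
from h import *
g=[.597,.229,.30]; q=rot(.107,g); say('start')
r.move_to(g[:2]+[.34],q); say('above')
r.move_linear([.597,.229,.166],vel=.2); say('down')
r.set_gripper(0,25); say('grip')
pv=np.array([.6225,.1045])
g0=np.array(r.current_tool_pos())[:2]-pv; th0=np.arctan2(g0[1],g0[0]); R0=np.hypot(*g0); print('radius',R0,'lever',th0-np.pi/2-.107)
for th in np.linspace(th0,.107+np.pi/2+1.53,7)[1:]:
    r.move_linear([*(pv+R0*np.array([np.cos(th),np.sin(th)])),.166],vel=.12); say(round(th-np.pi/2-.107,2))
E
```

```text
start t 0.1 p [0.1433 0.5307 0.225 ] F [ 0.4 -0.3 -0.1] op 0.998
above t 2.11 p [0.5965 0.2299 0.3398] F [ 0.3  0.  -0.1] op 0.995
down t 3.12 p [0.5976 0.2293 0.1673] F [-0.2  0.3  0.3] op 0.996
grip t 3.77 p [0.597  0.229  0.1662] F [-0.7  1.2  2.2] op 0.146
radius 0.12711086886440762 lever 0.09475754753493913
0.33 t 4.17 p [0.5685 0.2193 0.1662] F [ 0.9 -1.2  1.9] op 0.143
0.57 t 4.58 p [0.5429 0.2036 0.1661] F [-1.2 -0.9  2.9] op 0.145
0.81 t 4.97 p [0.522  0.1817 0.1661] F [ 0.6 -0.8  2.9] op 0.146
1.05 t 5.38 p [0.5065 0.1555 0.1661] F [ 2.3 -1.9  1.3] op 0.143
1.29 t 5.78 p [0.4975 0.1264 0.166 ] F [ 2.4 -1.3  1.4] op 0.146
1.53 t 6.17 p [0.4954 0.0964 0.1659] F [-1.3 -0.4  4.5] op 0.145
```

```bash
python3 - <<'E'
from h import *
r.set_gripper(.6); p=r.current_tool_pos()
r.move_linear([p[0],p[1],.26],vel=.25)
r.move_to([.57,.16,.36],r.current_ee_rot()); r.sleep(.2)
a=snap('wrist','w1'); print(np.round(a['wc'],3)); say('w')
b=snap('top','top1')
E
```

```text
[[ 0.994  0.101  0.034  0.561]
 [ 0.107 -0.939 -0.327  0.244]
 [-0.001  0.329 -0.944  0.507]
 [ 0.     0.     0.     1.   ]]
w t 8.03 p [0.5694 0.1594 0.3591] F [ 1.  -0.7 -1. ] op 0.603
```

View pics/w1.png

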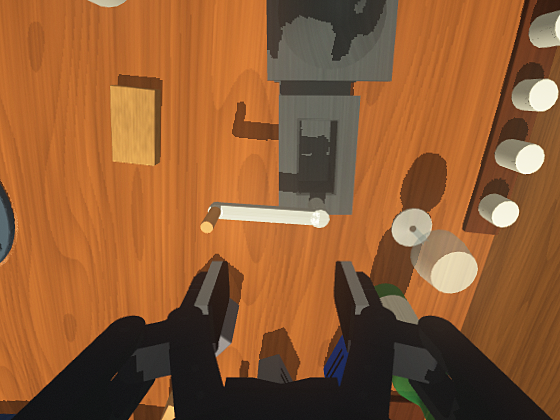

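The wrist view shows the open lever at (265,213), pointing well away from the well. The block spans about (280–358, 95–213) and the well mouth about (299–337, 120–193). I'll enlarge this for exact corners.

```bash
python3 - <<'E'
from h import *
a=load('w1')
c=cv2.resize(a['pixels'][85:225,255:375,::-1],None,fx=4,fy=4,interpolation=cv2.INTER_CUBIC)
c=cv2.convertScaleAbs(c,alpha=1.7,beta=10)
cv2.imwrite('pics/crop2.png',c)
P=cloud(a)
def box(n,u0,u1,v0,v1,z0,z1):
    Q=P[v0:v1,u0:u1].reshape(-1,3); Q=Q[(Q[:,2]>z0)&(Q[:,2]<z1)]
    (c,s,ang)=cv2.minAreaRect((Q[:,:2]*1000).astype(np.float32)); print(n,len(Q),np.round(c,1),np.round(s,1),round(ang,1),np.round(np.median(Q,0)*1000,1))
box('floor',298,338,118,196,.01,.035)
box('block',270,365,92,205,.078,.092)
box('top',262,400,0,84,.15,.21)
E
```

```text
floor 1989 [617.2 166.3] [45.2 89.9] 6.4 [618.  165.9  19.8]
block 5783 [614.6 175.5] [ 99.9 139.9] 6.1 [611.4 189.8  84.6]
top 10353 [601.3 295. ] [120.2  71. ] 6.3 [598.8 294.6 173.6]
```

View pics/crop2.png

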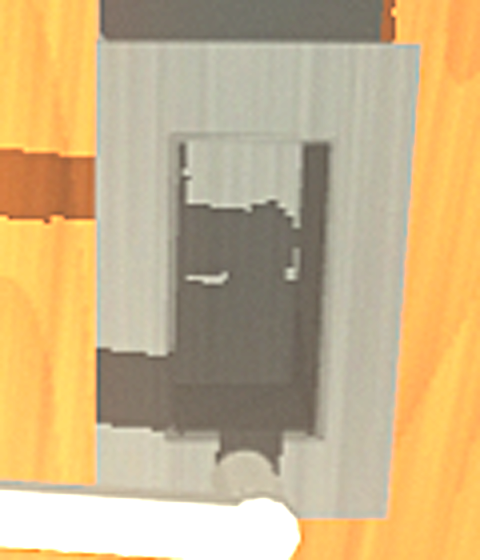

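```bash
python3 - <<'E'
from h import *
a=load('w1'); f=lambda x,y:((x+.5)/4-.5+255,(y+.5)/4-.5+85)
M=[atz(a,f(*p),.085)[:2]*1000 for p in [(170,134),(333,134),(322,438),(166,437)]]
B=[atz(a,f(*p),.085)[:2]*1000 for p in [(98,40),(420,43),(387,518)]]
print(np.round(M,1),'ctr',np.round(np.mean(M,0),1)); print('block',np.round(B,1),(B[0]+B[2])/2)
for p,q in [(M[3],M[0]),(M[2],M[1]),(B[2],B[1])]:
    d=q-p; print(np.hypot(*d), np.degrees(np.arctan2(-d[0],d[1])))
for p,q in [(M[0],M[1]),(M[3],M[2])]:
    d=q-p; print(np.hypot(*d), np.degrees(np.arctan2(d[1],d[0])))
# neighbours in top view: blue pack
t=load('top1'); P=cloud(t)
for n,(u0,u1,v0,v1),z0,z1 in [('bluepack',(340,385,145,182),.06,.12),('pack',(360,402,183,217),.085,.115),('stand',(384,424,236,274),.06,.09),('brushtop',(384,424,236,274),.18,.25)]:
    Q=P[v0:v1,u0:u1].reshape(-1,3); Q=Q[(Q[:,2]>z0)&(Q[:,2]<z1)]*1000
    c,s,ang=cv2.minAreaRect(Q[:,:2].astype(np.float32)); print(n,len(Q),np.round(c,1),np.round(s,1),round(ang,1),np.round(Q.mean(0),1))
E
```

```text
[[582.9 215.5]
 [633.3 221.1]
 [645.4 123.1]
 [593.6 117.8]] ctr [613.8 169.4]
block [[557.8 240.9]
 [655.5 251. ]
 [672.1  97.2]] [614.95465707 169.08472881]
98.32835254696609 6.206592571504614
98.81993219138272 7.0529664886399495
154.64815971402996 6.169679740506659
50.66989289868904 6.321781032235408
52.13088379941431 5.790115783728485
bluepack 475 [ 730.3 -220. ] [90.4 46. ] 76.0 [ 726.4 -218.2   96.3]
pack 407 [ 608.9 -279.4] [44.8 93.3] 27.9 [ 607.4 -277.7  100.4]
stand 510 [ 437.5 -352.8] [76.3 76.1] 70.1 [ 435.5 -348.    74.3]
brushtop 48 [ 436.  -352.2] [15.8 16.2] 85.2 [ 436.1 -350.9  201.5]
```

```bash
python3 - <<'E'
from h import *
b=[.4365,-.352]; q=rot(np.radians(70),b+[.34]); say('s')
r.move_to([.53,-.05,.36],q)
r.move_to(b+[.32],q); say('above brush')
r.move_linear(b+[.192],vel=.2); say('at')
r.set_gripper(0,40); say('grip')
r.move_linear(b+[.345],vel=.2); say('lift')
snap('wrist','w2'); snap('scene','sc2')
E
```

```text
s t 8.07 p [0.5696 0.1595 0.3594] F [ 0.1 -1.1 -0.1] op 0.6
above brush t 10.75 p [ 0.4371 -0.3512  0.3202] F [ 0.3 -0.4 -0.2] op 0.602
at t 11.54 p [ 0.4372 -0.3521  0.1932] F [ 0.1  0.4 -0. ] op 0.599
grip t 11.97 p [ 0.4369 -0.3524  0.193 ] F [-0.2 -0.5  6.3] op 0.178
lift t 12.88 p [ 0.4361 -0.3517  0.3436] F [ 0.3 -0.5 -1. ] op 0.183
```

View pics/sc2.png

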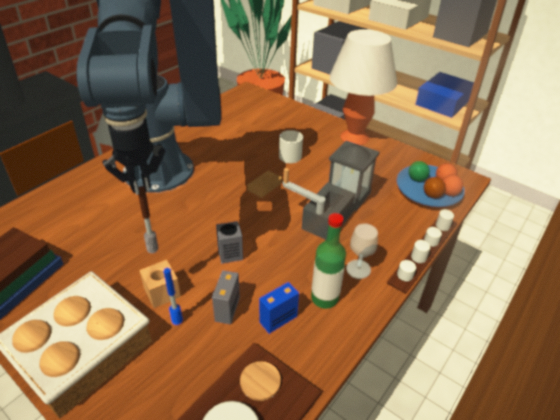

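The brush is held out of its stand, with the head bottom at about (151,251). I'll check that against where a vertical brush would project.

```bash
python3 - <<'E'
from h import *
a=load('sc2'); T=np.linalg.inv(a['wc'])
for z in (.1636,.2206,.2736,.33):
    p=cv2.projectPoints(np.array([[.4361,-.3517,z]]),cv2.Rodrigues(T[:3,:3])[0],T[:3,3],K(a),np.array(a['D'],float))[0]
    print(z,p.ravel())
E
```

```text
0.1636 [153.56528841 249.48214846]
0.2206 [149.93481147 232.75207722]
0.2736 [146.36103228 216.15337269]
0.33 [142.33238278 197.28368008]
```

```bash
python3 - <<'E'
from h import *
w=[.6152,.1692]; b=[.4365,-.352]
r.move_linear(w+[.345],vel=.35); say('over well')
r.move_linear(w+[.267],vel=.2)
for i in range(2):
    r.move_linear(w+[.206],vel=.12); r.sleep(.2); say('down')
    r.move_linear(w+[.267],vel=.12); r.sleep(.15); say('up')
r.move_linear(w+[.345],vel=.25)
r.move_linear(b+[.345],vel=.35); say('over stand')
r.move_linear(b+[.27],vel=.2); say('entry')
r.move_linear(b+[.195],vel=.1); say('in')
E
```

```text
over well t 14.71 p [0.615  0.1681 0.3452] F [-0.3 -0.3 -0.4] op 0.179
down t 16.11 p [0.6156 0.1693 0.207 ] F [ 0.1  0.4 -1.3] op 0.181
up t 16.92 p [0.6148 0.1691 0.2659] F [-0.1 -0.3 -0.9] op 0.183
down t 17.77 p [0.6155 0.1693 0.2069] F [-0.9 -0.5 -1.1] op 0.18
up t 18.58 p [0.6148 0.1692 0.2659] F [ 0.4 -0.5 -0.7] op 0.177
over stand t 20.77 p [ 0.4368 -0.351   0.345 ] F [ 0.9 -0.  -0.6] op 0.181
entry t 21.29 p [ 0.437  -0.3518  0.271 ] F [ 0.2 -1.   0.3] op 0.179
in t 22.19 p [ 0.4368 -0.3523  0.1957] F [ 0.7 -0.4 -0.9] op 0.179
```

```bash
python3 - <<'E'
from h import *
r.set_gripper(.5); say('rel')
p=r.current_tool_pos(); r.move_linear([p[0],p[1],.30],vel=.25)
k=[.609,-.2795]; q=rot(np.radians(27.9),k+[.3])
r.set_gripper(.9)
r.move_to(k+[.33],q); r.sleep(.3); say('above')
a=snap('wrist','w3'); P=cloud(a); Q=P.reshape(-1,3)
Q=Q[(Q[:,2]>.09)&(Q[:,2]<.11)&(np.hypot(Q[:,0]-.609,Q[:,1]+.2795)<.065)]*1000
c,s,ang=cv2.minAreaRect(Q[:,:2].astype(np.float32)); print(len(Q),c,s,ang,Q.mean(0))
t=snap('top','top3'); P=cloud(t)
Q=P[236:274,384:424].reshape(-1,3); Q=Q[(Q[:,2]>.17)&(Q[:,2]<.25)]*1000
print('brushtop',len(Q),Q.mean(0),Q[:,2].max())
E
```

```text
rel t 22.57 p [ 0.4366 -0.3521  0.1953] F [ 0.2 -0.2 -0.5] op 0.501
above t 25.73 p [ 0.6089 -0.2796  0.33  ] F [-0.1 -1.1 -0.2] op 0.9
2827 (606.9791870117188, -281.2464599609375) (44.05427551269531, 89.97779083251953) 27.23963165283203 [ 605.97754649 -279.25613631   99.58641573]<stdin>:12: RuntimeWarning: Mean of empty slice.
  ret = um.true_divide(
Traceback (most recent call last):
ValueError: zero-size array to reduction operation maximum which has no identity
```

View pics/w3.png

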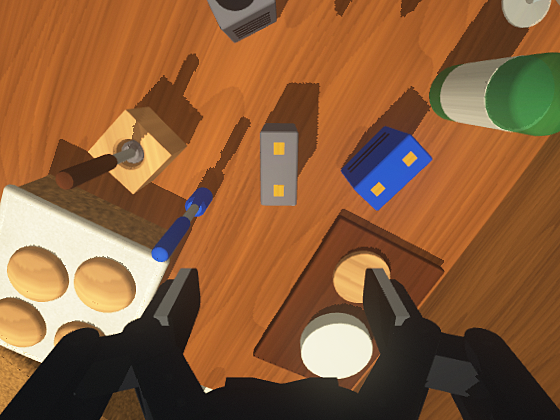

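```bash
python3 - <<'E'
from h import *
k=[.6072,-.2812]; q=list(down(np.radians(27.24)))
q0=r.current_ee_rot()
if abs(np.dot(q,q0))<.5: q=list(down(np.radians(27.24)+np.pi))
r.move_linear(k+[.20],rot=q,vel=.25); r.move_linear(k+[.094],vel=.15); say('at')
r.set_gripper(0,60); say('grip')
w=[.6146,.1692]; y=np.radians(6.2); q2=down(y)
if abs(np.dot(q2,q))<.5: q2=down(y+np.pi)
r.move_linear(k+[.27],vel=.2); say('lift')
r.move_linear(w+[.27],rot=list(q2),vel=.3); say('over')
r.move_linear(w+[.187],vel=.15); say('near')
snap('wrist','w4')
for z in (.179,.174,.169,.164):
    r.move_linear(w+[z],vel=.04); say(z)
    if abs(r.current_contact_force()[2])>12 : print('stop'); break
E
```

```text
at t 27.35 p [ 0.6079 -0.2816  0.0953] F [-0.2  0.6  0.4] op 0.899
grip t 28.06 p [ 0.6077 -0.2818  0.0968] F [-7.5  2.2 20.1] op 0.002
lift t 29.09 p [ 0.6068 -0.281   0.2685] F [-0.3  1.5 -0.6] op 0.004
over t 30.74 p [0.6146 0.1683 0.2699] F [-0.1  0.3 -0.3] op -0.0
near t 31.44 p [0.6151 0.1691 0.1879] F [-0.1  0.1  0. ] op 0.001
0.179 t 31.84 p [0.6145 0.1692 0.1789] F [-0.5 -0.   0.4] op -0.0
0.174 t 32.12 p [0.6145 0.1692 0.1737] F [ 0.2 -0.3  0.5] op -0.001
0.169 t 32.39 p [0.6144 0.1691 0.1687] F [-0.3 -0.2  0.3] op -0.003
0.164 t 32.67 p [0.6144 0.1692 0.1636] F [-0.1  0.2  0.7] op -0.003
```

```bash
python3 - <<'E'
from h import *
r.move_linear([.6146,.1692,.27],vel=.25)
a=load('w4')
r.set_gripper(.9)
b=snap('scene','sc5'); c=b['pixels'][180:380,100:360]
cv2.imwrite('pics/sc5c.png',cv2.resize(c,None,fx=3,fy=3,interpolation=cv2.INTER_CUBIC)[:,:,::-1])
t=snap('top','top5'); P=cloud(t); Q=P.reshape(-1,3)
Q=Q[(Q[:,2]>.03)&(Q[:,2]<.15)&(np.hypot(Q[:,0]-.607,Q[:,1]+.281)<.09)]*1000
print(np.percentile(Q[:,2],[5,50,95]));Q=Q[Q[:,2]>90]
print(len(Q),cv2.minAreaRect(Q[:,:2].astype(np.float32)),Q.mean(0),Q[:,2].std())
E
```

```text
[ 45.05326501  99.84490956 104.80997027]
402 ((608.8345947265625, -279.13616943359375), (44.35625457763672, 90.9680404663086), 27.84808921813965) [ 607.55626292 -277.93479065  100.5259927 ] 2.9404361530756273
```

View pics/sc5c.png

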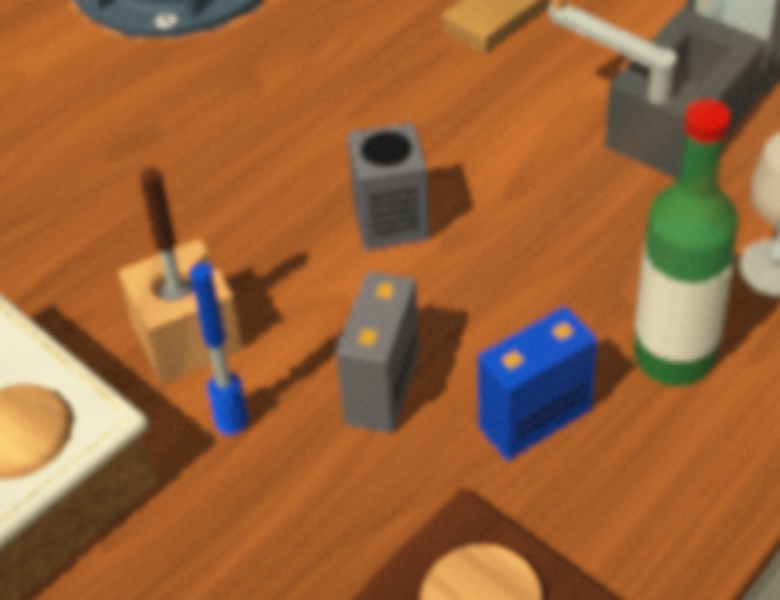

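The pack still stands where it was, so the fingers closed above it. That suggests the fingertips are further back than I assumed, so I'll check where they really are with the wrist depth image.

```bash
python3 - <<'E'
from h import *
print(r.finger_overhang)
for n in ('w1','w3','w2','w4'):
    a=load(n); P=cloud(a); T=np.eye(4); T[:3,:3]=R.from_quat(a['q']).as_matrix(); T[:3,3]=a['p']
    L=(P.reshape(-1,3)-a['p'])@T[:3,:3]
    m=(np.abs(L[:,0])<.02)&(np.abs(L[:,1])<.065)&(L[:,2]<.06)&(L[:,2]>-.06)
    Q=L[m]*1000
    if not len(Q): print(n,'none'); continue
    print(n,len(Q),'z max pct',np.percentile(Q[:,2],[50,90,98,100]).round(1),'y',np.percentile(Q[:,1],[2,50,98]).round(1))
    s=Q[Q[:,2]>np.percentile(Q[:,2],97)]; print('  tips',s.mean(0).round(1), np.abs(s[:,1]).mean().round(1))
E
```

```text
0.022
w1 7274 z max pct [-44.3 -20.5 -13.6  -7.9] y [-49.7  25.4  50.1]
  tips [  3.2  -1.1 -12.4] 26.4
w3 6263 z max pct [-41.4 -23.7 -18.2 -14.9] y [-51.4  38.3  52. ]
  tips [  1.    0.3 -17.5] 38.6
w2 10429 z max pct [-42.5   4.8  44.9  60. ] y [-38.3  -0.2  37.3]
  tips [ 6.   1.  48.7] 4.2
w4 7523 z max pct [-51.4 -22.5 -13.4  -7.8] y [-32.    0.1  32.3]
  tips [ 10.3   0.4 -12.4] 5.0
```

The fingertips are really about 25 mm behind the nominal overhang: tool z is about −4 mm closed and −8 mm at 44–50 mm opening. I'll grip the pack correspondingly lower.

```bash
python3 - <<'E'
from h import *
k=[.6072,-.2812]; q0=r.current_ee_rot(); q=down(np.radians(27.24))
if abs(np.dot(q,q0))<.5: q=down(np.radians(27.24)+np.pi)
r.move_linear(k+[.25],rot=list(q),vel=.35); r.move_linear(k+[.066],vel=.15); say('at')
r.set_gripper(0,60); say('grip')
if r.current_opening()<.3: raise SystemExit('missed')
zg=r.current_tool_pos()[2]
r.move_linear(k+[.25],vel=.2); say('lift')
w=[.6146,.1692]; y=np.radians(6.2); q2=down(y)
if abs(np.dot(q2,q))<.5: q2=down(y+np.pi)
r.move_linear(w+[.25],rot=list(q2),vel=.3); say('over')
r.move_linear(w+[zg+.092],vel=.15); say('near',zg)
snap('wrist','w6')
for dz in (.083,.079,.075,.071):
    r.move_linear(w+[zg+dz],vel=.04); say(dz)
    if abs(r.current_contact_force()[2])>12 : print('stop'); break
E
```

```text
at t 36.88 p [ 0.6077 -0.2815  0.067 ] F [ 0.1  0.7 -0.5] op 0.905
grip t 37.27 p [ 0.6074 -0.2815  0.0668] F [-1.9 -0.2  5.9] op 0.505
lift t 38.34 p [ 0.6067 -0.2809  0.2484] F [-1.2  0.2 -3.9] op 0.504
over t 39.99 p [0.6146 0.1683 0.2499] F [-0.1 -0.6 -2.9] op 0.502
near 0.06675846366508853 t 40.75 p [0.6152 0.1691 0.1598] F [-0.5  0.5 -3.3] op 0.51
0.083 t 41.17 p [0.6145 0.1692 0.1496] F [-0.3 -0.3 -2.7] op 0.5
0.079 t 41.42 p [0.6145 0.1692 0.1455] F [-1.  -0.1 -3.5] op 0.506
0.075 t 41.67 p [0.6144 0.1692 0.1414] F [-0.   0.2 -3.5] op 0.507
0.071 t 41.92 p [0.6144 0.1692 0.1374] F [-0.1 -0.3 -2.9] op 0.506
```

```bash
python3 - <<'E'
from h import *
w=[.6146,.1692]; zg=.0668
for dz in (.055,.035,.026,.022,.0195):
    r.move_linear(w+[zg+dz],vel=.06); say(dz)
    if abs(r.current_contact_force()[2]+3.3)>15 : print('stop'); break
E
```

```text
0.055 t 42.34 p [0.6144 0.1692 0.1213] F [ 0.6 -0.4 -2.5] op 0.503
0.035 t 42.83 p [0.6145 0.1692 0.1014] F [ 0.7 -0.7 -2.3] op 0.504
0.026 t 43.12 p [0.6143 0.1692 0.0923] F [ 0.3  1.1 -3.7] op 0.5
0.022 t 43.38 p [0.6145 0.1692 0.0886] F [-0.1  0.4 -3.5] op 0.503
0.0195 t 43.62 p [0.615  0.1694 0.0868] F [-1.5  0.6  1.2] op 0.504
```

```bash
python3 - <<'E'
from h import *
r.set_gripper(.85); say('rel')
r.move_linear([.6146,.1692,.26],vel=.25)
r.sleep(.2); a=snap('wrist','w7'); P=cloud(a); Q=P.reshape(-1,3)
Q=Q[(Q[:,2]>.11)&(Q[:,2]<.13)&(np.hypot(Q[:,0]-.6146,Q[:,1]-.1692)<.06)]*1000
print(len(Q),cv2.minAreaRect(Q[:,:2].astype(np.float32)),Q.mean(0))
h=[.4954,.0964]
r.move_linear(h+[.26],vel=.3); r.move_linear(h+[.160],vel=.2); say('at lever')
r.set_gripper(0,25); say('grip')
pv=np.array([.622,.105]); g=np.array(r.current_tool_pos())[:2]-pv; R0=np.hypot(*g); t0=np.arctan2(g[1],g[0])%(2*np.pi)
print('R',R0,'th',t0-np.pi/2-.108)
for th in np.linspace(t0,np.pi/2+.108,7)[1:]:
    r.move_linear([*(pv+R0*np.array([np.cos(th),np.sin(th)])),.160],vel=.12); say(round(th-np.pi/2-.108,2))
    if np.hypot(*r.current_contact_force()[:2])>30: print('force'); break
E
```

```text
rel t 44.02 p [0.6146 0.1692 0.0863] F [-0.7  0.2 -0.1] op 0.842
4806 ((614.7257690429688, 162.5126190185547), (46.67671203613281, 105.63702392578125), 3.579498052597046) [614.12312183 170.22607138 119.64242726]
at lever t 46.38 p [0.4962 0.0967 0.1605] F [ 0.5 -0.6  0.2] op 0.85
grip t 46.95 p [0.4955 0.0964 0.1604] F [-1.6 -0.1  5. ] op 0.151
R 0.12677837295455294 th 1.5305353004033346
1.28 t 47.37 p [0.4979 0.1288 0.1604] F [1.8 1.7 5.8] op 0.151
1.02 t 47.78 p [0.5076 0.1588 0.1603] F [-0.6 -0.8  7. ] op 0.146
0.77 t 48.2 p [0.5242 0.1864 0.1602] F [-4.7  4.5  9.8] op 0.147
0.51 t 48.62 p [0.5478 0.2089 0.1601] F [-6.   8.8  7.8] op 0.15
0.26 t 49.03 p [0.5768 0.2234 0.16  ] F [-1.6  6.6  6. ] op 0.151
0.0 t 49.45 p [0.6078 0.2303 0.16  ] F [-2.5  2.   5.9] op 0.147
```

```bash
python3 - <<'E'
from h import *
p=np.array(r.current_tool_pos()); r.move_linear([p[0]+.004,p[1]+.0004,.16],vel=.03); say('push')
r.set_gripper(.6); say('rel')
p=r.current_tool_pos(); r.move_linear([p[0],p[1],.27],vel=.25)
r.move_linear([.50,.05,.36],vel=.35); r.sleep(.3)
t=snap('top','top8'); s=snap('scene','sc8'); say('clear')
a=cv2.resize(t['pixels'][155:225,155:285],None,fx=4,fy=4,interpolation=cv2.INTER_CUBIC)
b=cv2.resize(s['pixels'][140:340,130:390],None,fx=2,fy=2,interpolation=cv2.INTER_CUBIC)[:300]
cv2.imwrite('pics/f.png',np.vstack([a[:,:520],b])[:,:,::-1])
E
```

```text
push t 49.72 p [0.6082 0.2303 0.1598] F [-19.5   3.   14.1] op 0.153
rel t 50.17 p [0.6119 0.2304 0.1598] F [ 0.4 -0.3 -0.5] op 0.599
clear t 51.97 p [0.5001 0.0504 0.3596] F [ 0.3 -0.2 -0.4] op 0.599
```

View pics/f.png

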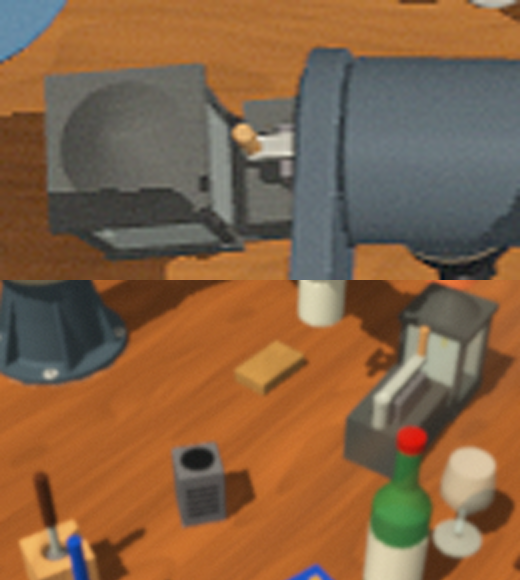

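The lever is shut over the pack: it met its stop with about 20 N. The pack top measured 119.6 mm, so it is fully home. The brush stands in its stand and the arm is clear.

```bash
python3 -c "
from h import *
print(r.hand_in()); say('end')"
```

```text
the job is handed in; nothing more can be done
None
the job is handed in; nothing more can be done
```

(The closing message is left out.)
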